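# Run the gap pick round the hob cover

### The job

Take the orange-handled pick from its stand and clean the gap round the black hob cover in one slow, steady stroke: put the tip down into the gap beside the yellow dot on the side away from the green tray, draw it towards the robot, round the corner and along the whole front gap (the side facing the robot) to the corner next to the tray. Keep the tip down in the gap until you are there, without forcing it or scratching the glass, then lift it out and hang the pick upright in its stand again. Leave the tray, jar, tumbler and remote control where they are.

Things in the scene. Friction and masses are not known exactly. Their poses are not given: they have to be found in the camera images.
- hob: fixed hob 300 x 300 mm, 16 mm high: white enamel pan, steel rim 13 mm wide, black glass cover 246 mm square level with the rim; between them a gap 14 mm wide, floor 3 mm above the counter. Origin: centre of the underside; x away from the robot, y left. Gap centre lines 130 mm from the origin; the front gap (x -130) is open at both ends. Yellow dots on the side rims at x -40
- start_left (a point): point on the floor of the left (+y) side gap, on its centre line, beside the left yellow dot; hob frame (-40, 130, 3) mm; axes as the hob's
- start_right (a point): the same beside the right yellow dot; hob frame (-40, -130, 3) mm
- corner_left (a point): point on the gap's floor where the left side gap meets the front gap; hob frame (-130, 130, 3) mm
- corner_right (a point): the same at the right front corner; hob frame (-130, -130, 3) mm
- pick: loose upright pick 130 mm long, 80 g. Origin: lower end of the tip; z up its axis. Steel tip rod 5 mm across (z 0 to 35), cone and shank to 14 mm across (to z 60), round black collar 34 mm across (z 60 to 65), square orange handle 20 x 20 mm, faces across x and y (z 65 to 130). It starts hanging in the stand by its collar, tip 10 mm above the counter
- stand: fixed grey block 60 x 60 mm, 70 mm high, with a vertical round through-hole 23 mm across in its centre, chamfered 3 mm at the top. Origin: centre of the underside, on the hole's axis; z up. The pick's collar rests on its top
- tray: loose green open tray 80 x 60 mm, 14 mm high, on the counter beside one front corner of the hob, left or right; its y in the hob's frame gives the side. Origin: centre of the underside
- jar: bystander: round jar, red cap, 44 mm across, 80 mm high, beside the other front corner. Origin: centre of the underside
- tumbler: bystander: open blue tumbler 72 mm across, 100 mm high, on the counter across from the stand. Origin: centre of the underside
- remote: bystander: black remote control 42 x 150 mm, 16 mm high, lying on the counter between robot and hob. Origin: centre of the underside, length along y
There are look-alikes about, which are no part of the job. What is meant by the pick is not pink, and is the larger of those in its own colour.

How it is judged (in metres and radians):
On the way, in this order (a step that is already met when the one before it is completed fails the run):
1. the pick is lifted out of its stand (height (world z) of pick above 0.06 m and contact force between the fingers and pick above 1 N), for 0.1 s.
2. the tip is down in the side gap beside the yellow dot, on the side away from the tray (z of pick in the frame of hob below 0.014 m and ((y of tray in the frame of hob above 0 m and x of pick in the frame of hob between -0.05 and -0.03 m and y of pick in the frame of hob between -0.14 and -0.12 m) or (y of tray in the frame of hob below 0 m and x of pick in the frame of hob between -0.05 and -0.03 m and y of pick in the frame of hob between 0.12 and 0.14 m))), for 0.1 s.
3. the tip, still down in the gap, has followed the side gap towards the front (z of pick in the frame of hob below 0.014 m and ((y of tray in the frame of hob above 0 m and x of pick in the frame of hob between -0.095 and -0.075 m and y of pick in the frame of hob between -0.14 and -0.12 m) or (y of tray in the frame of hob below 0 m and x of pick in the frame of hob between -0.095 and -0.075 m and y of pick in the frame of hob between 0.12 and 0.14 m))), for 0.1 s.
4. the tip is in the front corner away from the tray (z of pick in the frame of hob below 0.014 m and ((y of tray in the frame of hob above 0 m and x of pick in the frame of hob between -0.14 and -0.12 m and y of pick in the frame of hob between -0.14 and -0.12 m) or (y of tray in the frame of hob below 0 m and x of pick in the frame of hob between -0.14 and -0.12 m and y of pick in the frame of hob between 0.12 and 0.14 m))), for 0.1 s.
5. the tip, still down in the gap, is 1 sixths of the way along the front gap (z of pick in the frame of hob below 0.014 m and ((y of tray in the frame of hob above 0 m and x of pick in the frame of hob between -0.14 and -0.12 m and y of pick in the frame of hob between -0.0966667 and -0.0766667 m) or (y of tray in the frame of hob below 0 m and x of pick in the frame of hob between -0.14 and -0.12 m and y of pick in the frame of hob between 0.0766667 and 0.0966667 m))), for 0.1 s.
6. the tip, still down in the gap, is 2 sixths of the way along the front gap (z of pick in the frame of hob below 0.014 m and ((y of tray in the frame of hob above 0 m and x of pick in the frame of hob between -0.14 and -0.12 m and y of pick in the frame of hob between -0.0533333 and -0.0333333 m) or (y of tray in the frame of hob below 0 m and x of pick in the frame of hob between -0.14 and -0.12 m and y of pick in the frame of hob between 0.0333333 and 0.0533333 m))), for 0.1 s.
7. the tip, still down in the gap, is 3 sixths of the way along the front gap (z of pick in the frame of hob below 0.014 m and ((y of tray in the frame of hob above 0 m and x of pick in the frame of hob between -0.14 and -0.12 m and y of pick in the frame of hob between -0.01 and 0.01 m) or (y of tray in the frame of hob below 0 m and x of pick in the frame of hob between -0.14 and -0.12 m and y of pick in the frame of hob between -0.01 and 0.01 m))), for 0.1 s.
8. the tip, still down in the gap, is 4 sixths of the way along the front gap (z of pick in the frame of hob below 0.014 m and ((y of tray in the frame of hob above 0 m and x of pick in the frame of hob between -0.14 and -0.12 m and y of pick in the frame of hob between 0.0333333 and 0.0533333 m) or (y of tray in the frame of hob below 0 m and x of pick in the frame of hob between -0.14 and -0.12 m and y of pick in the frame of hob between -0.0533333 and -0.0333333 m))), for 0.1 s.
9. the tip, still down in the gap, is 5 sixths of the way along the front gap (z of pick in the frame of hob below 0.014 m and ((y of tray in the frame of hob above 0 m and x of pick in the frame of hob between -0.14 and -0.12 m and y of pick in the frame of hob between 0.0766667 and 0.0966667 m) or (y of tray in the frame of hob below 0 m and x of pick in the frame of hob between -0.14 and -0.12 m and y of pick in the frame of hob between -0.0966667 and -0.0766667 m))), for 0.1 s.
10. the tip is in the front corner next to the tray (z of pick in the frame of hob below 0.014 m and ((y of tray in the frame of hob above 0 m and x of pick in the frame of hob between -0.14 and -0.12 m and y of pick in the frame of hob between 0.12 and 0.14 m) or (y of tray in the frame of hob below 0 m and x of pick in the frame of hob between -0.14 and -0.12 m and y of pick in the frame of hob between -0.14 and -0.12 m))), for 0.1 s.
At the end, for the whole second after the job is handed in: the pick hangs upright in its stand by its collar, released and at rest (axis within 8 mm of the hole's, tip 5 to 16 mm above the stand's underside, tilt under 0.1 rad); tray, jar, tumbler and remote control within 20 mm of where they started (horizontal distance between pick and stand below 0.008 m and z of pick in the frame of stand between 0.005 and 0.016 m and angle between pick's own z axis and vertical below 0.1 rad and linear speed of pick below 0.02 m/s and contact force between the fingers and pick below 0.1 N and distance of each of tray, jar, tumbler, remote from where it was at the start of the episode below 0.02 m); the robot touches nothing.
It fails at once if the tip leaves the gap along the front stretch, or comes down on the glass (tip 14.5 to 28 mm above the hob's underside) (z of pick in the frame of hob between 0.0145 and 0.028 m and x of pick in the frame of hob between -0.15 and 0.12 m and y of pick in the frame of hob between -0.105 and 0.105 m).
It fails at once if the tip leaves the side gap between the dot and the front corner, on the side away from the tray (z of pick in the frame of hob between 0.0145 and 0.028 m and x of pick in the frame of hob between -0.15 and -0.065 m and ((y of tray in the frame of hob above 0 m and y of pick in the frame of hob between -0.15 and -0.105 m) or (y of tray in the frame of hob below 0 m and y of pick in the frame of hob between 0.105 and 0.15 m))).
It fails at once if the pick moves faster than 0.15 m/s while its tip is in the gap (z of pick in the frame of hob below 0.014 m and x of pick in the frame of hob between -0.15 and 0.15 m and y of pick in the frame of hob between -0.15 and 0.15 m and linear speed of pick above 0.15 m/s).
It fails at once if the pick is pressed on the hob with more than 40 N (contact force between pick and hob above 40 N).
It fails at once if the tray, jar, tumbler or remote control is pushed more than 20 mm or tipped (distance of any of tray, jar, tumbler, remote from where it was at the start of the episode above 0.02 m or angle between any of tray, jar, tumbler, remote's own z axis and vertical above 0.4 rad).
It also fails if it takes over 66 s, if anything falls off the work surface, if the arm or the gripper's body presses on something with over 40 N, if the wrist force passes 120 N, or if a joint passes its speed limit or range.

### The arm

A 6-joint arm with a two-finger parallel gripper is mounted at the origin on the work surface. World frame = base frame: x ahead of the robot, y to its left, z up, the work surface at z = 0. Lengths are in m, angles in degrees, forces in N, time in s.
With the tool pointing down it reaches from about 0.4 to 0.825 m from the base axis. Payload 7 kg.
Tool frame: the origin (TCP) lies on the centre line of the jaws, within the pads' length; the fingertips stand 19 mm ahead of it and the grasp point (between the pads) is the TCP (r.tips_ahead is the distance from the TCP to the fingertips, in m); z points along the fingers, y is the line along which they close (so a half turn about z gives the same grasp; the last joint's range is limited). The gripper opens to 88 mm and grips with 3 to 60 N. Pads are 19 mm wide; open, the fingers measure 130 mm over their backs; the gripper's body (78 mm by 193 mm) begins 47 mm behind the grasp point.
Start: joints at [82.454, 20.546, 0.682, 0, -70.136, -16.507], TCP at [0.275, 0.616, 0.246] pointing down, gripper open.
Joint ranges: [-176.03, 176.03], [-82.01, 121.73], [-58.28, 71.71], [-173.87, 95.51], [-174.79, -0.11], [-173.66, 173.66]. Speed limits (degrees/s): [136.94, 136.94, 172.46, 180, 180, 180].

### API

Orientations are given as [roll, pitch, yaw] about the fixed x, y, z axes, in that order (R = Rz(yaw) Ry(pitch) Rx(roll)).
In Python, from plant import r, viewer, close_job gives the robot as it stands. The module is installed in compiled form; this text tells all that it offers.
- The arm moves only by the tool arm_command, never from a script. Its arguments are lists of equal length, an entry for each row: "travel": the shift along the world's x, y, z scaled (see below), a list of three; "delta_rot": the turn, a rotation vector about the world's x, y, z scaled (see below), a list of three. In form: {"travel": [[dx, dy, dz], ...], "delta_rot": [[rx, ry, rz], ...]}. A call has 1 to 20 rows; each row is the pose to reach, as a shift and turn from the pose commanded when the call began; what a row does not reach only later rows make up. The controller multiplies each number of a shift by 0.5 m and each number of a turn by 90 degrees. A row lasts 1/8 s, in which the tool goes at most 62.5 mm and 10.7 degrees, less where a joint would pass 70% of its speed; a pose out of reach is approached as far as the arm can. A call with a number of a shift or a turn outside -1 to 1 is refused whole. A call with a gripper value outside its range is refused whole. "grip" is the opening, from 0 (shut) to 1 (fully open), set as the call begins (left out, the last holds). The fingers move at their own pace and stop on an object; "newtons" is the grip in N (left out, the last holds). Time passes only in rows, so rows that repeat a pose let the fingers close. It gives the time, the measured TCP pose, the force, the opening and the grip force at its end, in the units of the state.
- r.get_state(): the state, without advancing time (a new reading comes with each control period).
- viewer.capture(name): name is "side" or "top"; returns a dict with "img" (480x640x3 uint8, red, green, blue), "camera_matrix" (3x3 intrinsics, pixels), "distortion" ([k1, k2, p1, p2, k3] as OpenCV has them; the pictures are not rectified), "R" (3x3) and "t" (3): a world point X has camera coordinates R X + t. Camera axes: x right, y down, z forward; pixel columns grow to the right and rows downward; lengths in m; the calibration is good to about 2 mm. A picture is of the moment at which its call begins. There is no depth.
- close_job(): hands the job in; it is judged then, once.
The state is a dict: "time_s": time; "joints": joint angles; "qd": joint speeds; "joint_torque": joint torques, N m; "tcp_pos": TCP position; "eef_rot": TCP orientation; "contact_force": force on the tool from outside, world axes, zero at the start; "moment": the same for the moment, N m; "gripper_width": finger opening in m; "gripper_force": force on a finger pad.
Only numpy, scipy, OpenCV 4.12 (cv2) and the standard library are available. Lean on these libraries where they do the work, as an engineer would, in place of code of your own. Each camera call takes 0.05 s, during which the arm holds its last target. There are 200 camera calls.

## Working session

There is one attempt and no reset: what is moved stays moved. The work goes in short steps, Python scripts to look and compute and a tool call to move; the robot and the scene stay as the last step left them, time stands still between calls to the robot, and variables do not carry over. Pictures are saved under pics/ and viewed, at most 10 in all, crops included, and the job is handed in when it is done.

Besides the shell and the picture viewer there is one more tool, called after "Request:" in YAML: its name, and indented under it one key for each argument. arm_command: Moves the arm, as the interface text tells. Shifts and turns lie within -1 to 1; 1 stands for 0.5 m of shift or 90 degrees of turn. Its arguments: {"type":"object","properties":{"travel":{"type":"array"},"delta_rot":{"type":"array"},"grip":{"type":"number"},"newtons":{"type":"number"}},"required":["travel","delta_rot"]}

```bash
mkdir -p pics; python3 - <<'E'
from plant import r, viewer
import cv2,pickle
d={}
for n in("side","top"):
    c=viewer.capture(n);d[n]=c;cv2.imwrite(f"pics/{n}0.png",c["img"][:,:,::-1]);print(n,c["camera_matrix"],c["distortion"],c["R"],c["t"])
pickle.dump(d,open("c0.pkl","wb"));print(r.get_state())
E
```

```text
side [[464.03294454   0.         321.80041652]
 [  0.         464.03294454 242.53571588]
 [  0.           0.           1.        ]] [0.01540968 0.         0.         0.         0.        ] [[ 0.75303793 -0.65771926 -0.0184188 ]
 [-0.40371109 -0.43975134 -0.80226935]
 [ 0.51956831  0.61157513 -0.596678  ]] [-0.40237517  0.24392569  0.66431916]
top [[455.88179493   0.         319.51193089]
 [  0.         455.88179493 248.52390677]
 [  0.           0.           1.        ]] [0.02679453 0.         0.         0.         0.        ] [[ 0.02936345 -0.99890064  0.03654163]
 [-0.99488171 -0.03274233 -0.09559457]
 [ 0.09668594 -0.03354761 -0.99474941]] [-0.03094961  0.53484944  0.96741423]
{'time_s': 0.1, 'joints': array([ 8.24539238e+01,  2.05867968e+01,  6.40532720e-01, -1.38980071e-02,
       -7.01360663e+01, -1.65066206e+01]), 'qd': array([ 0.06894353, -0.11362211,  0.09142123,  0.12621571, -0.04511234,
       -0.03981613]), 'joint_torque': array([-3.21370593e-03, -5.84165490e+01,  2.93751132e+01,  7.01560736e+00,
        1.01859873e-02, -5.71450028e-05]), 'tcp_pos': array([0.27499726, 0.61601778, 0.24474593]), 'eef_rot': array([ 1.79917350e+02, -1.08664764e-02, -2.40574208e+01]), 'contact_force': array([ 0.24761508, -0.26686646,  0.18429801]), 'moment': array([-0.03733882, -0.00282065, -0.031519  ]), 'gripper_force': 0.0, 'gripper_width': 0.08755658851257246}
```

View pics/top0.png

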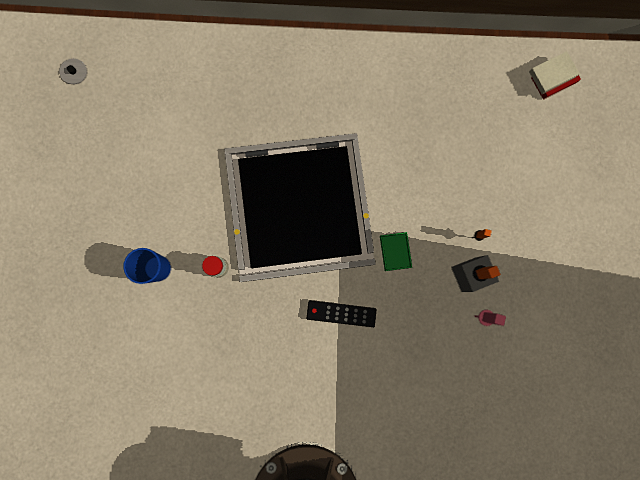

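View pics/side0.png

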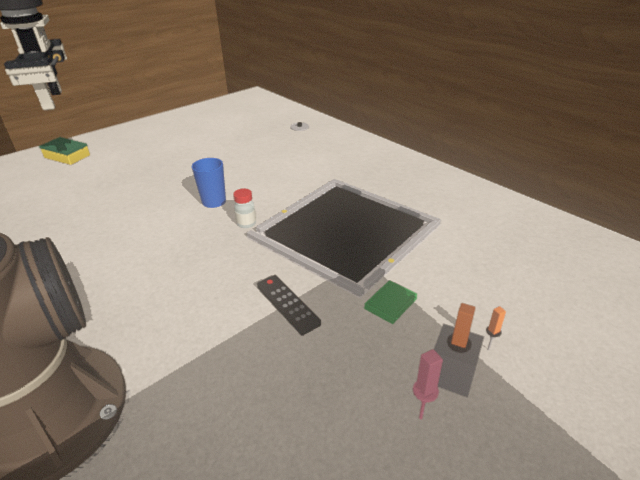

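Top view: candidates are the large orange pick in the grey stand (487,272), the small orange one at (483,235) and the pink one at (491,318). I choose the one in the stand. The tray (396,252) is at the hob's right, so the stroke starts at the left dot (237,232). Next, close crops.

```bash
python3 - <<'E'
import cv2
a=cv2.imread("pics/top0.png");b=cv2.imread("pics/side0.png")
h=cv2.resize(a[125:290,205:395],None,fx=4,fy=4,interpolation=cv2.INTER_CUBIC)[:600];cv2.imwrite("pics/h.png",h)
s=cv2.resize(a[220:330,440:520],None,fx=5,fy=5,interpolation=cv2.INTER_CUBIC)
t=cv2.resize(b[290:400,420:500],None,fx=5,fy=5,interpolation=cv2.INTER_CUBIC)
cv2.imwrite("pics/s.png",cv2.hconcat([s,t]))
E
```

```text
(no output)
```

View pics/h.png

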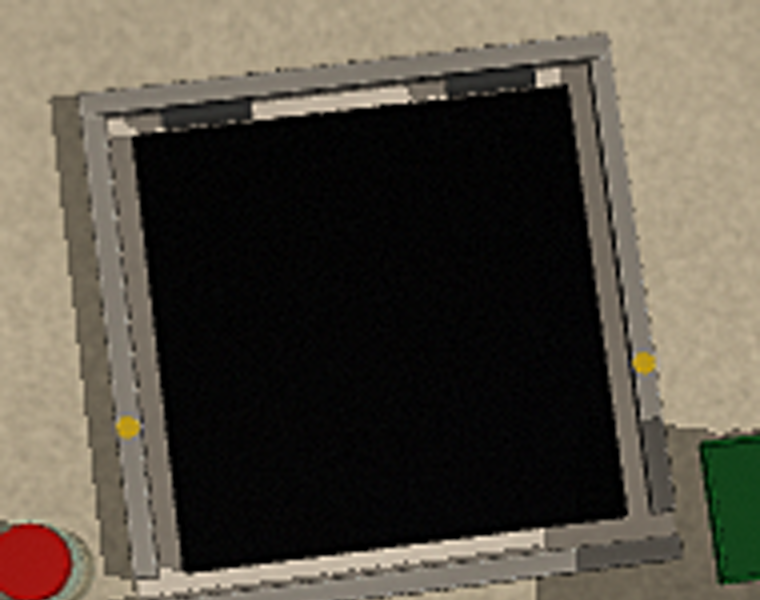

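View pics/s.png

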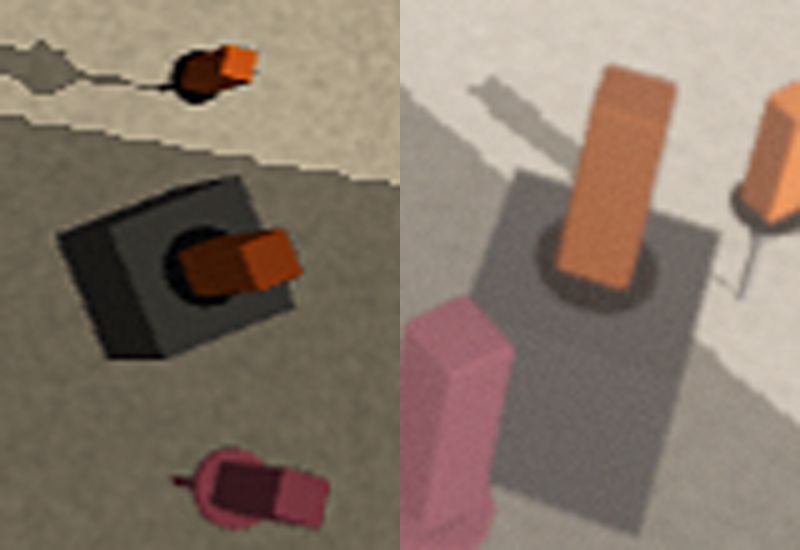

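```bash
cat > m.py <<'E'
import cv2,numpy as np,pickle
from scipy.optimize import least_squares
C=pickle.load(open("c0.pkl","rb"))
def proj(n,X):
    c=C[n];return cv2.projectPoints(np.array(X,float).reshape(-1,1,3),cv2.Rodrigues(c["R"])[0],c["t"],c["camera_matrix"],c["distortion"])[0].reshape(-1,2)
def ray(n,uv,z):
    c=C[n];p=cv2.undistortPoints(np.array([[uv]],float),c["camera_matrix"],c["distortion"]).ravel()
    d=c["R"].T@np.r_[p,1];o=-c["R"].T@c["t"];return o+d*(z-o[2])/d[2]
def place(q,P,z):
    c,s=np.cos(q[2]),np.sin(q[2]);P=np.array(P,float);return np.c_[q[0]+c*P[:,0]-s*P[:,1],q[1]+s*P[:,0]+c*P[:,1],np.full(len(P),z)]
def fit(obs,q0):  # obs: (cam, pixels, model xy, z)
    f=lambda q:np.concatenate([(proj(n,place(q,P,z))-u).ravel() for n,u,P,z in obs])
    s=least_squares(f,q0,loss="soft_l1");print(np.round(np.r_[s.x[:2],np.degrees(s.x[2])],4),"res",np.round(s.fun,1));return s.x
E
cat > a.py <<'E'
from m import *
cr=lambda L,x,y,k:(np.array(L,float)+.5)/k-.5+[x,y]
hob=fit([("top",cr([[133,137],[568,86],[628,515],[184,572],[128,427],[644,363],[80,98],[607,35]],205,125,4),np.array([[123,123],[123,-123],[-123,-123],[-123,123],[-40,143.5],[-40,-143.5],[150,150],[150,-150]])/1e3,.016)],[.55,0,.1])
f=np.array([[1,1],[1,-1],[-1,-1],[-1,1]])
st=fit([("top",cr([[113,222],[240,177],[295,307],[166,357]],440,220,5),f*.03,.07)],[.45,-.35,.3])
pk=fit([("top",cr([[240,240],[288,229],[303,270],[254,291]],440,220,5),f*.01,.14)],[.45,-.35,.3])
pk2=fit([("top",cr([[240,240],[288,229],[303,270],[254,291]],440,220,5),f*.01,.14),("side",cr(np.array([[210,66],[276,85],[262,125],[198,105]]),420,290,5),f[[0,1,2,3]]*.01,.14)],pk)
for n,uv,z in(("jar",(212,266),.08),("small",(486,232),.1),("pink",(500,319),.14),("tumb",(147,264),.1),("rem",(342,314),.016),("tray",(396,251),.014)):print(n,ray("top",uv,z))
for n,x in(("start",(-.04,.13)),("cl",(-.13,.13)),("cr",(-.13,-.13))):print(n,place(hob,[x],0))
E
python3 a.py
```

```text
[0.6297 0.0327 9.2039] res [-0.4 -0.3  0.1 -0.3  0.2  0.4 -0.1  0.5  0.1  0.5  0.1  0.4 -0.7 -0.9
  0.5 -0.5]
[ 0.4916 -0.3508 22.0712] res [-0.5  0.2  0.4 -0.7  0.3  0.2 -0.3  0.2]
[ 0.4916 -0.3498 18.0514] res [-0.2  0.  -0.1 -0.6  0.1  1.1  0.2 -0.2]
[ 0.4905 -0.3498 19.8314] res [-0.3  0.8 -0.3 -0.2  0.2  1.4  0.4  0.4  0.2 -2.   1.8 -0.9  0.8  0.6
 -1.5 -0.5]
jar [0.48745922 0.20505252 0.08      ]
small [ 0.57349778 -0.3511459   0.1       ]
pink [ 0.40009836 -0.36080171  0.14      ]
tumb [0.48646646 0.32811491 0.1       ]
rem [ 0.39517527 -0.06773856  0.016     ]
tray [ 0.53680857 -0.1844735   0.014     ]
start [[0.56945425 0.15462356 0.        ]]
cl [[0.48061297 0.14022819 0.        ]]
cr [[ 0.52219962 -0.1164244   0.        ]]
```

Request:
arm_command:
  travel:
    - [0.4,-0.932,0]
    - [0.4,-0.932,0]
    - [0.4,-0.932,0]
    - [0.4,-0.932,0]
    - [0.4,-0.932,0]
    - [0.4,-0.932,0]
    - [0.4,-0.932,0]
    - [0.4,-0.932,0]
    - [0.4,-0.932,0]
    - [0.4,-0.932,0]
  delta_rot:
    - [0,0,-0.889]
    - [0,0,-0.889]
    - [0,0,-0.889]
    - [0,0,-0.889]
    - [0,0,-0.889]
    - [0,0,-0.889]
    - [0,0,-0.889]
    - [0,0,-0.889]
    - [0,0,-0.889]
    - [0,0,-0.889]
  grip: 0.6
  newtons: 30

```text
time_s: 1.35
tcp_pos: [0.4752, 0.1498, 0.2454]
eef_rot: [180.0, -0.0, -104.1]
contact_force: [-0.2, -0.1, 0.7]
gripper_width: 0.0527
gripper_force: 0.0
```

Request:
arm_command:
  travel:
    - [0.032,-1,0]
    - [0.032,-1,0]
    - [0.032,-1,0]
    - [0.032,-1,0]
    - [0.032,-1,0]
    - [0.032,-1,0]
    - [0.032,-1,0]
    - [0.032,-1,0]
    - [0.032,-1,0]
    - [0.032,-1,0]
    - [0.032,-1,0]
    - [0.032,-1,0]
  delta_rot:
    - [0,0,-0.622]
    - [0,0,-0.622]
    - [0,0,-0.622]
    - [0,0,-0.622]
    - [0,0,-0.622]
    - [0,0,-0.622]
    - [0,0,-0.622]
    - [0,0,-0.622]
    - [0,0,-0.622]
    - [0,0,-0.622]
    - [0,0,-0.622]
    - [0,0,-0.622]

```text
time_s: 2.85
tcp_pos: [0.4917, -0.3483, 0.246]
eef_rot: [-180.0, 0.0, -159.9]
contact_force: [-0.1, 0.2, -0.3]
gripper_width: 0.0526
gripper_force: 0.0
```

Request:
arm_command:
  travel:
    - [0,-0.002,-0.06]
    - [0,-0.002,-0.12]
    - [0,-0.002,-0.18]
    - [0,-0.002,-0.23]
    - [0,-0.002,-0.262]
    - [0,-0.002,-0.262]
    - [0,-0.002,-0.262]
    - [0,-0.002,-0.262]
  delta_rot:
    - [0,0,0]
    - [0,0,0]
    - [0,0,0]
    - [0,0,0]
    - [0,0,0]
    - [0,0,0]
    - [0,0,0]
    - [0,0,0]

```text
time_s: 3.85
tcp_pos: [0.4918, -0.3509, 0.1157]
eef_rot: [-179.9, 0.1, -160.0]
contact_force: [0.2, -0.3, -0.2]
gripper_width: 0.0524
gripper_force: 0.0
```

```bash
python3 - <<'E'
from plant import r, viewer
import cv2
o=[]
b=viewer.capture("side")["img"][:,:,::-1][240:390,400:520];a=viewer.capture("top")["img"][:,:,::-1][200:350,420:540]
cv2.imwrite("pics/g.png",cv2.resize(cv2.hconcat([a,b]),None,fx=3.3,fy=3.3,interpolation=cv2.INTER_CUBIC))
E
```

```text
(no output)
```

View pics/g.png

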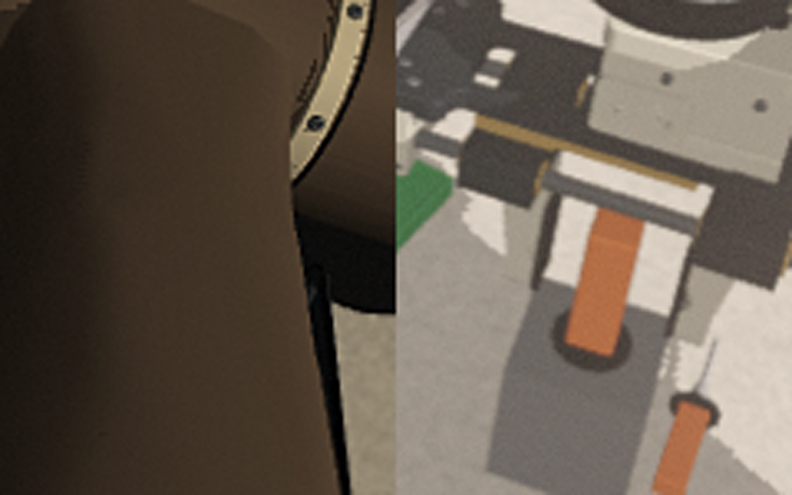

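The pick sits centred between the fingers. The small look-alike, collar at side pixel (489,364), has toppled; that doesn't matter here. Closing and lifting.

Request:
arm_command:
  travel:
    - [0,0,0]
    - [0,0,0]
    - [0,0,0]
    - [0,0,0]
    - [0,0,0]
    - [0,0,0]
    - [0,0,0]
    - [0,0,0]
  delta_rot:
    - [0,0,0]
    - [0,0,0]
    - [0,0,0]
    - [0,0,0]
    - [0,0,0]
    - [0,0,0]
    - [0,0,0]
    - [0,0,0]
  grip: 0
  newtons: 30

```text
time_s: 4.95
tcp_pos: [0.4911, -0.3506, 0.1145]
eef_rot: [180.0, -0.0, -160.0]
contact_force: [0.2, -0.2, -0.5]
gripper_width: 0.0198
gripper_force: 30.0
```

Request:
arm_command:
  travel:
    - [0,0,0.02]
    - [0,0,0.04]
    - [0,0,0.07]
    - [0,0,0.1]
    - [0,0,0.14]
    - [0,0,0.18]
    - [0,0,0.2]
    - [0,0,0.2]
    - [0,0,0.2]
  delta_rot:
    - [0,0,0]
    - [0,0,0]
    - [0,0,0]
    - [0,0,0]
    - [0,0,0]
    - [0,0,0]
    - [0,0,0]
    - [0,0,0]
    - [0,0,0]

```text
time_s: 6.08
tcp_pos: [0.4907, -0.3504, 0.2138]
eef_rot: [179.9, -0.0, -160.1]
contact_force: [-0.5, -0.5, -1.6]
gripper_width: 0.0201
gripper_force: 30.0
```

Request:
arm_command:
  travel:
    - [0.01,0.05,0]
    - [0.03,0.15,0]
    - [0.045,0.25,0]
    - [0.06,0.35,0]
    - [0.075,0.45,0]
    - [0.09,0.55,0]
    - [0.105,0.65,0]
    - [0.12,0.75,0]
    - [0.135,0.85,0]
    - [0.145,0.93,0]
    - [0.153,0.98,0]
    - [0.157,1,0]
    - [0.157,1,0]
    - [0.157,1,0]
  delta_rot:
    - [0,0,0]
    - [0,0,0]
    - [0,0,0]
    - [0,0,0]
    - [0,0,0]
    - [0,0,0]
    - [0,0,0]
    - [0,0,0]
    - [0,0,0]
    - [0,0,0]
    - [0,0,0]
    - [0,0,0]
    - [0,0,0]
    - [0,0,0]

```text
time_s: 7.82
tcp_pos: [0.5694, 0.1483, 0.2145]
eef_rot: [-180.0, -0.0, -160.1]
contact_force: [0.5, -0.3, -0.1]
gripper_width: 0.0196
gripper_force: 30.0
```

Request:
arm_command:
  travel:
    - [0,0.009,-0.04]
    - [0,0.009,-0.08]
    - [0,0.009,-0.11]
    - [0,0.009,-0.13]
    - [0,0.009,-0.13]
    - [0,0.009,-0.13]
    - [0,0.009,-0.13]
  delta_rot:
    - [0,0,0]
    - [0,0,0]
    - [0,0,0]
    - [0,0,0]
    - [0,0,0]
    - [0,0,0]
    - [0,0,0]

```text
time_s: 8.7
tcp_pos: [0.57, 0.1541, 0.1502]
eef_rot: [180.0, 0.1, -160.0]
contact_force: [0.5, 0.4, -1.0]
gripper_width: 0.0199
gripper_force: 30.0
```

```bash
python3 - <<'E'
from plant import r, viewer
import cv2
b=viewer.capture("side")["img"][:,:,::-1]
cv2.imwrite("pics/d.png",cv2.resize(b[125:245,220:380],None,fx=5,fy=5,interpolation=cv2.INTER_CUBIC))
from m import *
print(r.get_state()["tcp_pos"],r.get_state()["eef_rot"])
p=r.get_state()["tcp_pos"];q=proj("side",[[p[0],p[1],p[2]-h] for h in(.105,.07,.045,.0425)])
print(q,(q-[220,125])*5)
E
```

```text
[0.56991425 0.15407205 0.15019418] [ 1.79990807e+02  6.09530680e-02 -1.60032057e+02]
[[287.75867284 201.81466331]
 [286.75191377 188.02029603]
 [286.00608708 177.80864833]
 [285.93023112 176.77040627]] [[338.79336418 384.07331654]
 [333.75956886 315.10148017]
 [330.03043539 264.04324164]
 [329.6511556  258.85203136]]
```

View pics/d.png

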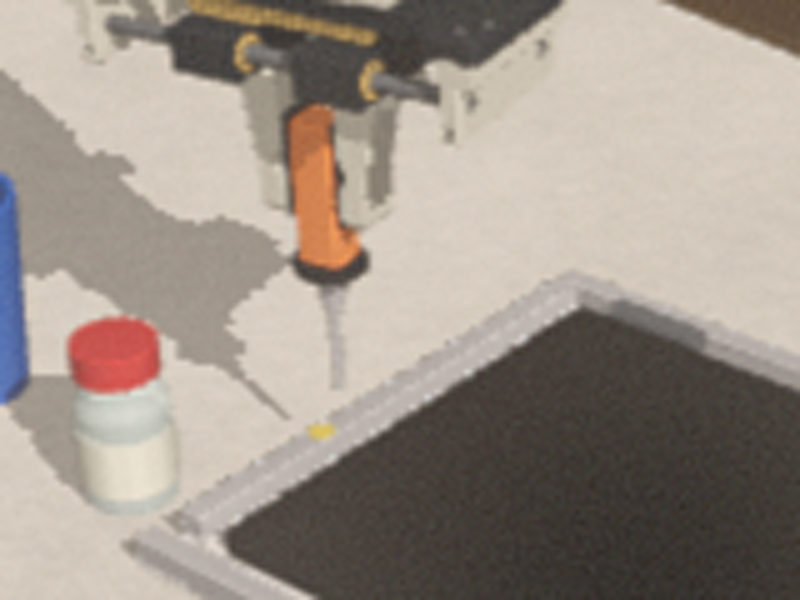

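The tip is at crop (338,388), within 1 mm of the prediction (339,384), and the collar matches too. Next I check the hob pose against the side view: dot (321,432), glass corners (228,545) and (583,307).

```bash
python3 - <<'E'
from m import *
q=[.6297,.0327,np.radians(9.2039)]
P=np.array([[-40,143.5],[-123,123],[123,123]])/1e3
print((proj("side",place(q,P,.016))-[220,125]+.5)*5-.5)
for u in((321,432),(228,545),(583,307)):print(ray("side",(np.array(u)+.5)/5-.5+[220,125],.016))
print(place(q,P,.016)); print(ray("side",(np.array((338,388))+.5)/5-.5+[220,125],.045))
E
```

```text
[[321.41090642 431.37706751]
 [222.5581592  530.44743868]
 [579.80348486 303.67402561]]
[0.56680772 0.1676659  0.016     ]
[0.48406854 0.12410318 0.016     ]
[0.73037753 0.17030718 0.016     ]
[[0.56726239 0.16795456 0.016     ]
 [0.48860993 0.13444277 0.016     ]
 [0.73144277 0.17379007 0.016     ]]
[0.56819476 0.1538887  0.045     ]
```

Dot agrees within 0.5 mm; the corners appear lower because the black side wall is visible. Going down into the gap.

Request:
arm_command:
  travel:
    - [0,0,-0.012]
    - [0,0,-0.024]
    - [0,0,-0.034]
    - [0,0,-0.044]
    - [0,0,-0.054]
    - [0,0,-0.062]
    - [0,0,-0.07]
    - [0,0,-0.076]
    - [0,0,-0.076]
    - [0,0,-0.076]
    - [0,0,-0.076]
  delta_rot:
    - [0,0,0]
    - [0,0,0]
    - [0,0,0]
    - [0,0,0]
    - [0,0,0]
    - [0,0,0]
    - [0,0,0]
    - [0,0,0]
    - [0,0,0]
    - [0,0,0]
    - [0,0,0]

```text
time_s: 10.12
tcp_pos: [0.5697, 0.1539, 0.1118]
eef_rot: [180.0, 0.0, -160.0]
contact_force: [0.4, -0.2, -0.8]
gripper_width: 0.0199
gripper_force: 30.0
```

```bash
python3 - <<'E'
from plant import r, viewer
import cv2
b=viewer.capture("side")["img"][:,:,::-1]
cv2.imwrite("pics/e.png",cv2.resize(b[145:245,230:350],None,fx=6,fy=6,interpolation=cv2.INTER_CUBIC))
s=r.get_state();print(s["tcp_pos"],s["contact_force"])
E
```

```text
[0.56969574 0.15392425 0.11173107] [-0.29860355 -0.58637128 -0.64535643]
```

View pics/e.png

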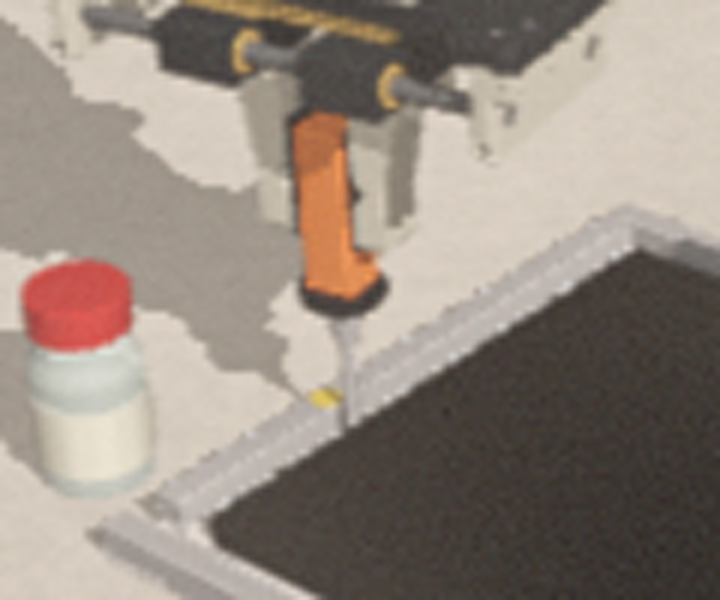

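The tip is in the gap beside the dot (345,430) with no contact force. Stroke along the side gap.

Request:
arm_command:
  travel:
    - [-0.008,-0.001,0]
    - [-0.022,-0.004,0]
    - [-0.037,-0.006,0]
    - [-0.052,-0.008,0]
    - [-0.067,-0.011,0]
    - [-0.082,-0.013,0]
    - [-0.097,-0.016,0]
    - [-0.112,-0.018,0]
    - [-0.127,-0.021,0]
    - [-0.142,-0.023,0]
    - [-0.157,-0.025,0]
    - [-0.17,-0.028,0]
    - [-0.178,-0.029,0]
    - [-0.178,-0.029,0]
    - [-0.178,-0.029,0]
  delta_rot:
    - [0,0,0]
    - [0,0,0]
    - [0,0,0]
    - [0,0,0]
    - [0,0,0]
    - [0,0,0]
    - [0,0,0]
    - [0,0,0]
    - [0,0,0]
    - [0,0,0]
    - [0,0,0]
    - [0,0,0]
    - [0,0,0]
    - [0,0,0]
    - [0,0,0]

```text
time_s: 12.05
tcp_pos: [0.4809, 0.1395, 0.1116]
eef_rot: [-180.0, 0.0, -160.0]
contact_force: [0.6, 0.0, -0.7]
gripper_width: 0.0199
gripper_force: 30.0
```

```bash
python3 - <<'E'
from plant import r, viewer
import cv2
b=viewer.capture("side")["img"][:,:,::-1]
cv2.imwrite("pics/f.png",cv2.resize(b[165:265,200:320],None,fx=6,fy=6,interpolation=cv2.INTER_CUBIC))
s=r.get_state();print(s["tcp_pos"],s["contact_force"])
E
```

```text
[0.48084114 0.13944044 0.11157465] [-0.03759111  0.41796295 -0.91443177]
```

View pics/f.png

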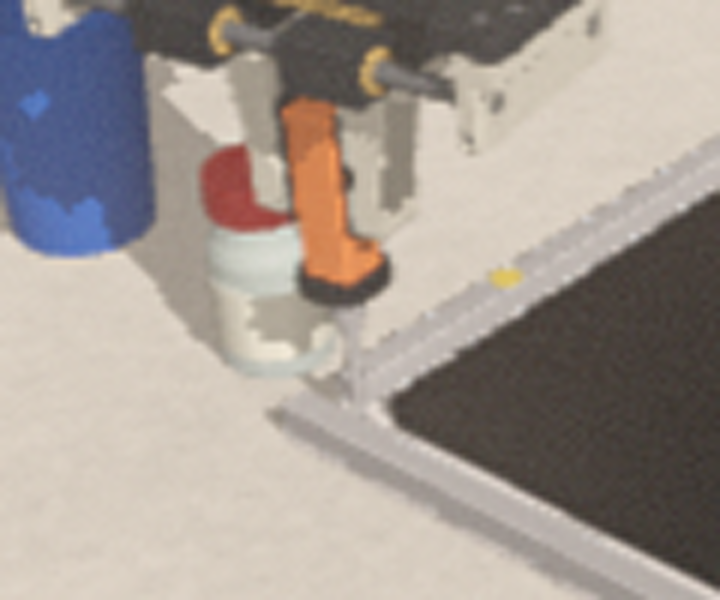

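The tip is in the corner at crop (355,400), and forces are nil. Front gap next, in two halves.

Request:
arm_command:
  travel:
    - [0.001,-0.007,0]
    - [0.003,-0.02,0]
    - [0.006,-0.034,0]
    - [0.008,-0.048,0]
    - [0.01,-0.062,0]
    - [0.012,-0.076,0]
    - [0.015,-0.09,0]
    - [0.017,-0.104,0]
    - [0.019,-0.118,0]
    - [0.021,-0.132,0]
    - [0.024,-0.146,0]
    - [0.026,-0.16,0]
    - [0.028,-0.174,0]
    - [0.03,-0.188,0]
    - [0.033,-0.202,0]
    - [0.035,-0.216,0]
    - [0.037,-0.23,0]
    - [0.04,-0.244,0]
    - [0.042,-0.256,0]
  delta_rot:
    - [0,0,0]
    - [0,0,0]
    - [0,0,0]
    - [0,0,0]
    - [0,0,0]
    - [0,0,0]
    - [0,0,0]
    - [0,0,0]
    - [0,0,0]
    - [0,0,0]
    - [0,0,0]
    - [0,0,0]
    - [0,0,0]
    - [0,0,0]
    - [0,0,0]
    - [0,0,0]
    - [0,0,0]
    - [0,0,0]
    - [0,0,0]

```text
time_s: 14.48
tcp_pos: [0.5017, 0.0109, 0.1116]
eef_rot: [180.0, 0.0, -160.1]
contact_force: [-0.3, 0.3, -1.3]
gripper_width: 0.0199
gripper_force: 30.0
```

Request:
arm_command:
  travel:
    - [0.002,-0.014,0]
    - [0.004,-0.028,0]
    - [0.007,-0.042,0]
    - [0.009,-0.056,0]
    - [0.011,-0.07,0]
    - [0.013,-0.084,0]
    - [0.016,-0.098,0]
    - [0.018,-0.112,0]
    - [0.02,-0.126,0]
    - [0.022,-0.14,0]
    - [0.025,-0.154,0]
    - [0.027,-0.168,0]
    - [0.029,-0.182,0]
    - [0.032,-0.196,0]
    - [0.034,-0.21,0]
    - [0.036,-0.224,0]
    - [0.039,-0.238,0]
    - [0.041,-0.25,0]
    - [0.042,-0.257,0]
    - [0.042,-0.257,0]
  delta_rot:
    - [0,0,0]
    - [0,0,0]
    - [0,0,0]
    - [0,0,0]
    - [0,0,0]
    - [0,0,0]
    - [0,0,0]
    - [0,0,0]
    - [0,0,0]
    - [0,0,0]
    - [0,0,0]
    - [0,0,0]
    - [0,0,0]
    - [0,0,0]
    - [0,0,0]
    - [0,0,0]
    - [0,0,0]
    - [0,0,0]
    - [0,0,0]
    - [0,0,0]

```text
time_s: 16.98
tcp_pos: [0.5226, -0.1173, 0.1115]
eef_rot: [180.0, -0.0, -160.1]
contact_force: [-0.8, -0.4, -0.5]
gripper_width: 0.0198
gripper_force: 30.0
```

Request:
arm_command:
  travel:
    - [0,0,0]
    - [0,0,0]
    - [0,0,0]
  delta_rot:
    - [0,0,0]
    - [0,0,0]
    - [0,0,0]

```text
time_s: 17.35
tcp_pos: [0.5226, -0.117, 0.1116]
eef_rot: [180.0, 0.0, -160.0]
contact_force: [0.4, -0.1, -1.1]
gripper_width: 0.0199
gripper_force: 30.0
```

```bash
python3 - <<'E'
from plant import r, viewer
import cv2
b=viewer.capture("side")["img"][:,:,::-1]
cv2.imwrite("pics/k.png",b)
s=r.get_state();print(s["tcp_pos"],s["contact_force"])
E
```

```text
[ 0.52263589 -0.11698941  0.11160707] [-0.43650683 -0.09190766 -1.06475666]
```

View pics/k.png

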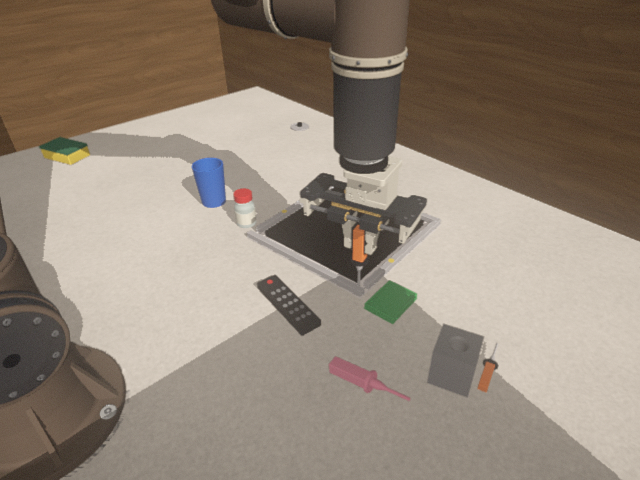

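The stroke is complete at the right corner (360,287). Lift out, then go above the empty stand hole (458,345).

Request:
arm_command:
  travel:
    - [0,0,0.01]
    - [0,0,0.022]
    - [0,0,0.036]
    - [0,0,0.06]
    - [0,0,0.1]
    - [0,0,0.14]
    - [0,0,0.18]
    - [0,0,0.206]
    - [0,0,0.206]
    - [0,0,0.206]
  delta_rot:
    - [0,0,0]
    - [0,0,0]
    - [0,0,0]
    - [0,0,0]
    - [0,0,0]
    - [0,0,0]
    - [0,0,0]
    - [0,0,0]
    - [0,0,0]
    - [0,0,0]

```text
time_s: 18.65
tcp_pos: [0.5222, -0.1171, 0.2139]
eef_rot: [180.0, -0.0, -160.1]
contact_force: [-0.5, -0.9, -0.6]
gripper_width: 0.0198
gripper_force: 30.0
```

Request:
arm_command:
  travel:
    - [-0.005,-0.03,0]
    - [-0.012,-0.09,0]
    - [-0.02,-0.15,0]
    - [-0.028,-0.21,0]
    - [-0.036,-0.27,0]
    - [-0.044,-0.33,0]
    - [-0.052,-0.39,0]
    - [-0.059,-0.44,0]
    - [-0.063,-0.467,0]
    - [-0.063,-0.467,0]
    - [-0.063,-0.467,0]
    - [-0.063,-0.467,0]
  delta_rot:
    - [0,0,0]
    - [0,0,0]
    - [0,0,0]
    - [0,0,0]
    - [0,0,0]
    - [0,0,0]
    - [0,0,0]
    - [0,0,0]
    - [0,0,0]
    - [0,0,0]
    - [0,0,0]
    - [0,0,0]

```text
time_s: 20.15
tcp_pos: [0.4913, -0.35, 0.2147]
eef_rot: [-180.0, 0.0, -160.0]
contact_force: [-0.1, 0.4, -0.6]
gripper_width: 0.0198
gripper_force: 30.0
```

Request:
arm_command:
  travel:
    - [0,0,-0.02]
    - [0,0,-0.04]
    - [0,0,-0.06]
    - [0,0,-0.08]
    - [0,0,-0.1]
    - [0,0,-0.12]
    - [0,0,-0.14]
    - [0,0,-0.16]
    - [0,0,-0.175]
    - [0,0,-0.188]
    - [0,0,-0.197]
    - [0,0,-0.199]
    - [0,0,-0.199]
    - [0,0,-0.199]
  delta_rot:
    - [0,0,0]
    - [0,0,0]
    - [0,0,0]
    - [0,0,0]
    - [0,0,0]
    - [0,0,0]
    - [0,0,0]
    - [0,0,0]
    - [0,0,0]
    - [0,0,0]
    - [0,0,0]
    - [0,0,0]
    - [0,0,0]
    - [0,0,0]

```text
time_s: 21.9
tcp_pos: [0.4913, -0.3507, 0.1154]
eef_rot: [-180.0, 0.0, -160.0]
contact_force: [0.2, -0.2, -0.5]
gripper_width: 0.0197
gripper_force: 30.0
```

Request:
arm_command:
  travel:
    - [0,0,0]
    - [0,0,0]
    - [0,0,0]
    - [0,0,0]
    - [0,0,0]
    - [0,0,0]
    - [0,0,0]
    - [0,0,0]
  delta_rot:
    - [0,0,0]
    - [0,0,0]
    - [0,0,0]
    - [0,0,0]
    - [0,0,0]
    - [0,0,0]
    - [0,0,0]
    - [0,0,0]
  grip: 0.6

```text
time_s: 22.9
tcp_pos: [0.4911, -0.3506, 0.1151]
eef_rot: [180.0, -0.0, -160.0]
contact_force: [1.3, 1.0, 0.6]
gripper_width: 0.0524
gripper_force: 0.0
```

Request:
arm_command:
  travel:
    - [0,0,0.02]
    - [0,0,0.05]
    - [0,0,0.09]
    - [0,0,0.14]
    - [0,0,0.2]
    - [0,0,0.26]
    - [0,0,0.3]
    - [0,0.2,0.34]
    - [0,0.3,0.34]
    - [0,0.4,0.34]
    - [0,0.4,0.34]
    - [0,0.4,0.34]
    - [0,0.4,0.34]
    - [0,0.4,0.34]
  delta_rot:
    - [0,0,0]
    - [0,0,0]
    - [0,0,0]
    - [0,0,0]
    - [0,0,0]
    - [0,0,0]
    - [0,0,0]
    - [0,0,0]
    - [0,0,0]
    - [0,0,0]
    - [0,0,0]
    - [0,0,0]
    - [0,0,0]
    - [0,0,0]

```text
time_s: 24.65
tcp_pos: [0.491, -0.1517, 0.2849]
eef_rot: [180.0, -0.0, -160.1]
contact_force: [0.4, 0.7, -0.5]
gripper_width: 0.0525
gripper_force: 0.0
```

```bash
python3 - <<'E'
from plant import r, viewer
import cv2
b=viewer.capture("side")["img"][:,:,::-1]
cv2.imwrite("pics/z.png",b)
E
```

```text
(no output)
```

View pics/z.png

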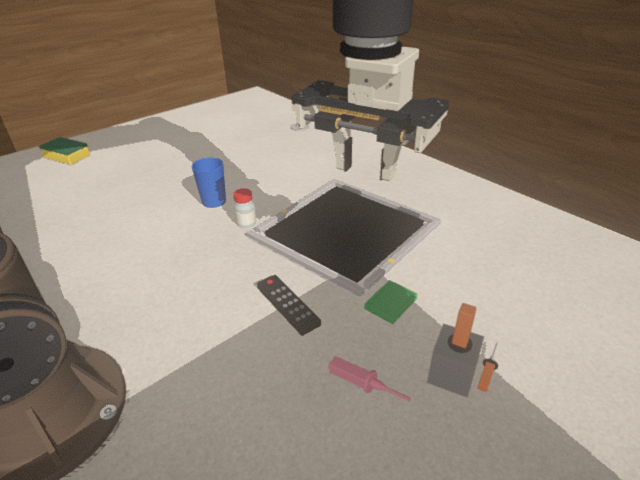

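The pick hangs upright in its stand (463,330) exactly as at the start, and the bystanders have not moved.

```bash
python3 -c "from plant import close_job; print(close_job())"
```

```text
the job is handed in; nothing more can be done
None
```

The job is handed in: the stroke ran from the left dot to the corner by the tray with no sign of contact force, the pick hangs in its stand again, and the tray, jar, tumbler and remote look unmoved; the two loose look-alike picks toppled during the run (cause not established), and no verdict was returned.

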